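# Change the touch-latch rod drawer over from clear to colour

## Robot

A 6-joint arm with a two-finger parallel gripper is mounted at the origin on the work surface. World frame = base frame: x ahead of the robot, y to its left, z up, the work surface at z = 0. Lengths are in m, angles in rad, forces in N, time in s.
With the tool pointing down it reaches from about 0.325 to 0.925 m from the base axis. Payload 3.1 kg.
Tool frame: the origin (TCP) lies at the very end of the fingers, on their centre line; the grasp point (between the pads) lies 19 mm behind it; z points along the fingers, y is the line along which they close (so a half turn about z gives the same grasp; the last joint's range is limited). The gripper opens to 85 mm and grips with 20 to 120 N. Pads are 22 mm wide; open, the fingers measure 114 mm over their backs; the gripper's body (76 mm by 85 mm) begins 54 mm behind the grasp point. The pads swing forward as they close: fully open they stand 13 mm farther back than shut.
Start: joints at [1.125, 0.217, 1.613, -0, 1.311, -0.112], TCP at [0.205, 0.591, 0.231] pointing down, gripper open.
Joint ranges: [-2.75, 2.75], [-0.78, 2.1], [0.31, 2.55], [-1.13, 4.27], [0.13, 2.63], [-2.58, 2.58]. Speed limits (rad/s): [2.79, 2.79, 3.14, 3.14, 3.14, 3.14].

## Interface

Orientations are given as a rotation vector (axis times angle).
In Python, from station import r gives the robot as it stands. The module is installed in compiled form; this text tells all that it offers. Calls block until the motion is done:
- r.move_ptp(position, orientation): joint-space move of the TCP to a pose.
- r.move_straight(position, orientation=None, velocity=0.15, force_limit=None): straight line of the TCP; orientation=None keeps the orientation; velocity is the mean speed in m/s. With force_limit (N) it stops when the force on the tool has changed by that much, and returns True; else False.
- r.move_joints(angles): joint-space move.
- r.ungrasp() and r.close(squeeze=None): open the fingers fully, or close them until they stop; squeeze is the grip in N (None keeps the last).
- r.sleep(seconds).
- r.inverse_kinematics(position, orientation): joint angles nearest the present ones, or None.
- r.get_obs(): the state.
- r.read_camera(name): name is "scene" or "top" or "wrist"; returns a dict with "image" (400x640x3 uint8, red, green, blue), "range_z" (400x640 float32, m along the optical axis (not along the pixel's ray), 0 where there is no reading), "fx", "fy", "cx", "cy" (pixels), "R" (3x3) and "t" (3): a world point X has camera coordinates R X + t; the wrist camera has in their place "tool_from_camera" (4x4, takes a point from camera to tool coordinates, whose origin is the TCP and whose axes are the flange's). Camera axes: x right, y down, z forward; pixel columns grow to the right and rows downward; lengths in m; the calibration is good to about 2 mm. A picture is of the moment at which its call begins: read the wrist's pose just before it.
A pose or a line that the arm cannot do raises r.IKError and nothing moves.
- r.hand_in(): hands the job in; it is judged then, once.
The state is a dict: "time": time; "joint_pos": joint angles; "qd": joint speeds; "effort": joint torques, N m; "tool_pos": TCP position; "tool_rot": TCP orientation; "wrist_force": force on the tool from outside, world axes, zero at the start; "moment": the same for the moment, N m; "finger_gap": opening from 0.0 (shut) to 1.0 (fully open); "finger_force": force on a finger pad.
Only numpy, scipy, OpenCV 4.12 (cv2) and the standard library are available. Lean on these libraries where they do the work, as an engineer would, in place of code of your own. Each camera call takes 0.05 s, during which the arm holds its last target. There are 200 camera calls.

## Task

Change the blue-fronted drawer over from clear to coloured glass: press its front to spring the touch latch, draw it out, and swap the rods, so that every clear rod from the drawer lies in a notch of the wooden cradle and every coloured rod from the cradle lies in a notch of the drawer, one rod to a notch. Then press the drawer home without slamming it, let go, and make sure it has stayed latched shut with every rod still in its notch; leave the things on the cork pad where they are.

Things in the scene. Friction and masses are not known exactly. Their poses are not given: they have to be found in the camera images.
- rod_red_mid (a point): centre of a ruby red glass colour rod, plain round bar, 22 mm diameter, 130 mm long, its x axis along the bar; may be absent. It starts in one of the cradle's four notches, its axis 40 mm above the bench; seated in a drawer notch its axis is 34 mm above the drawer floor
- rod_blue_mid (a point): centre of a cobalt blue glass colour rod, plain round bar, 22 mm diameter, 130 mm long, its x axis along the bar; may be absent. It starts in one of the cradle's four notches, its axis 40 mm above the bench; seated in a drawer notch its axis is 34 mm above the drawer floor
- rod_amber_mid (a point): centre of an amber glass colour rod, plain round bar, 18 mm diameter, 130 mm long, its x axis along the bar; may be absent. It starts in one of the cradle's four notches, its axis 37 mm above the bench; seated in a drawer notch its axis is 31 mm above the drawer floor
- rod_green_mid (a point): centre of a green glass colour rod, plain round bar, 18 mm diameter, 130 mm long, its x axis along the bar; may be absent. It starts in one of the cradle's four notches, its axis 37 mm above the bench; seated in a drawer notch its axis is 31 mm above the drawer floor
- rod_clear1_mid (a point): centre of a clear (pale aqua) glass rod, plain round bar, 22 mm diameter, 130 mm long, its x axis along the bar; may be absent. It starts in one of the drawer's four notches, its axis 34 mm above the drawer floor; seated in a cradle notch its axis is 40 mm above the bench
- rod_clear2_mid (a point): centre of a clear (pale aqua) glass rod, plain round bar, 22 mm diameter, 130 mm long, its x axis along the bar; may be absent. It starts in one of the drawer's four notches, its axis 34 mm above the drawer floor; seated in a cradle notch its axis is 40 mm above the bench
- rod_clear3_mid (a point): centre of a clear (pale aqua) glass rod, plain round bar, 22 mm diameter, 130 mm long, its x axis along the bar; may be absent. It starts in one of the drawer's four notches, its axis 34 mm above the drawer floor; seated in a cradle notch its axis is 40 mm above the bench
- rod_clear4_mid (a point): centre of a clear (pale aqua) glass rod, plain round bar, 22 mm diameter, 130 mm long, its x axis along the bar; may be absent. It starts in one of the drawer's four notches, its axis 34 mm above the drawer floor; seated in a cradle notch its axis is 40 mm above the bench
- cradle_mid (a point): middle of the dark wooden rod cradle, at notch-bottom level, 28 mm above the bench; x along the rods, y along the row. Fixed; place and side vary. Two 10 mm thick saw-tooth rails at x = -40 and 40 mm, four 90 degree V notches at y = -75, -25, 25, 75; ridges 21.5 mm high. Rods bridge the rails; grip them mid-length, 22 mm or more free below. End boards at y = +-128, 52 mm high
- drawer (a joint): drawer position, m: 0 latched shut (as it starts), 0.160 fully out, -0.007 pressed to its stop. Push-push latch: press the front in to -0.006 at some 30 mm/s (10 to 15 N; faster pushing meets more damping) and let go. From latched, a damped spring then drives it out to 0.045 within a second; draw it further by hand (1 to 2 N, stays where left). From open, it springs back to 0 and stays latched
- drawer_front (a point): middle of the outer face of the blue drawer front (286 wide, 82 high, 16 mm thick, no handle, a small steel touch plate in its middle), 45 mm above the bench; moves with the drawer. x points into the cabinet (the way to push), y to the left, z up. The low plywood cabinet is fixed, 286 wide, 240 deep, 88 mm high, place and yaw vary; latched, the front's back face stands 8 mm off it
- drawer_edge (a point): middle of the top edge of the drawer front, half-way through its 16 mm thickness, 86 mm above the bench; axes as drawer_front. With the drawer sprung out to 0.045, 53 mm lie between the front's back face and the cabinet: room for a finger to pinch the front from above
- drawer_in (a point): middle of the drawer's inner floor, 22 mm above the bench; axes as drawer_front. Inside 180 mm long (x), 244 mm wide (y), walls 45 mm high above the floor. Two saw-tooth rails like the cradle's stand at x = -40 and 40 mm, their notch bottoms 22 mm above the floor. Draw the drawer out fully to lay rods in
- notch1 (a point): middle of drawer notch 1 of 4 (y = -75 mm from drawer_in), at the level of the notch bottoms, 22 mm above the drawer floor and half-way between the rails; x axis along the notch. Ridges between notches rise 21.5 mm above it
- notch2 (a point): middle of drawer notch 2 of 4 (y = -25 mm from drawer_in), at the level of the notch bottoms, 22 mm above the drawer floor and half-way between the rails; x axis along the notch. Ridges between notches rise 21.5 mm above it
- notch3 (a point): middle of drawer notch 3 of 4 (y = 25 mm from drawer_in), at the level of the notch bottoms, 22 mm above the drawer floor and half-way between the rails; x axis along the notch. Ridges between notches rise 21.5 mm above it
- notch4 (a point): middle of drawer notch 4 of 4 (y = 75 mm from drawer_in), at the level of the notch bottoms, 22 mm above the drawer floor and half-way between the rails; x axis along the notch. Ridges between notches rise 21.5 mm above it
- squeeze_bottle: white plastic squeeze bottle with a red cap, 52 mm across, 130 mm tall, standing on the cork pad; a bystander. Origin: the middle of its underside
- jacks: steel jacks (big tweezers), 210 mm long, lying on the cork pad; a bystander. Origin: the middle of its underside
- wax_cake: round cake of yellow beeswax, 56 mm across, 22 mm high, lying on the cork pad; a bystander. Origin: the middle of its underside

How it is judged:
By the outcome, as a careful person would: the job done as asked, in the order asked, and still so for the second after the job is handed in, with the robot touching nothing.
Of rod_red, rod_blue, rod_amber, rod_green only 3 to 4 are there at a start; the rules pass over those that are not, and their reading is None.
Of rod_clear1, rod_clear2, rod_clear3, rod_clear4 only 1 to 2 are there at a start; the rules pass over those that are not, and their reading is None.
At some moment in a run one of rod_red, rod_blue, rod_amber, rod_green, rod_clear1, rod_clear2, rod_clear3, rod_clear4 may be knocked a few centimetres aside while the robot is not near it.
Once in a run the grip may slacken for a moment while it holds something.
It also fails if it takes over 210 s, if anything falls off the work surface, if the arm or the gripper's body presses on something with over 40 N, if the wrist force passes 120 N, or if a joint passes its speed limit or range.

## Working session

There is one attempt and no reset: what is moved stays moved. The work goes in short steps, each a Python script; the robot and the scene stay as the last script left them, time stands still between calls to the robot, and variables do not carry over. Pictures are saved under pics/ and viewed, at most 14 in all, crops included, and the job is handed in when it is done.

```bash
mkdir -p pics; ls
python3 - <<'E'
from station import r
import cv2,numpy as np,pickle
o=r.get_obs();print(o)
for n in("scene","top"):
    c=r.read_camera(n);pickle.dump(c,open(n+'0.pkl','wb'))
    cv2.imwrite(f'pics/{n}0.png',c['image'][:,:,::-1]);print(n,c['R'],c['t'],c['fx'],c['cx'],c['cy'])
E
```

```text
pics
{'time': 0.0, 'joint_pos': array([ 1.12476925e+00,  2.17753323e-01,  1.61498629e+00, -2.20400026e-05,
        1.31129123e+00, -1.12180183e-01]), 'qd': array([ 3.62230661e-04,  5.38386421e-05, -1.57834899e-03, -2.68188277e-04,
        5.54953145e-04, -1.76327815e-04]), 'effort': array([ 2.15909193e-05, -3.96857142e+01, -3.03850186e+01, -1.93977758e-04,
        9.93422727e-03, -1.71743238e-06]), 'tool_pos': array([0.20440846, 0.58973882, 0.22994156]), 'tool_rot': array([-0.52185621, -3.09728356,  0.00369014]), 'wrist_force': array([0.23775235, 0.67126409, 0.5935641 ]), 'moment': array([-0.01016905, -0.0322194 , -0.01684159]), 'finger_force': 0.0, 'finger_gap': 1.0028523202874464}
scene [[-0.80261317  0.59646042 -0.00686141]
 [ 0.44563091  0.59192725 -0.67159156]
 [-0.39651633 -0.54208588 -0.7408898 ]] [ 0.49350622 -0.20961404  1.40223165] 482.8400428064986 315.00746017941935 194.82135839355848
top [[ 6.61413363e-04 -9.99993211e-01  3.62510107e-03]
 [-9.88928844e-01 -1.19201207e-03 -1.48385718e-01]
 [ 1.48389031e-01 -3.48682271e-03 -9.88922918e-01]] [-8.44411227e-04  5.97665836e-01  1.09982979e+00] 402.49339749985995 325.4592967632775 201.5301887500195
```

View pics/scene0.png

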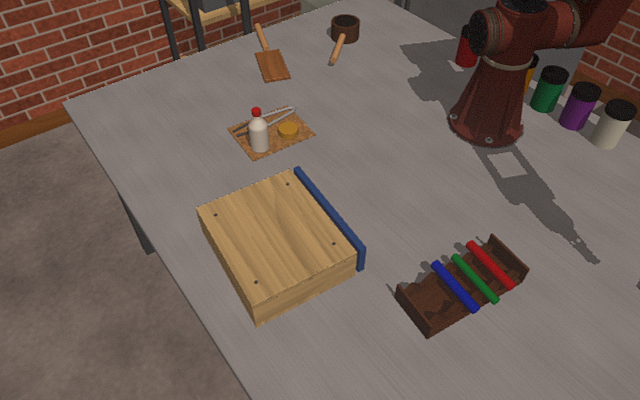

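View pics/top0.png

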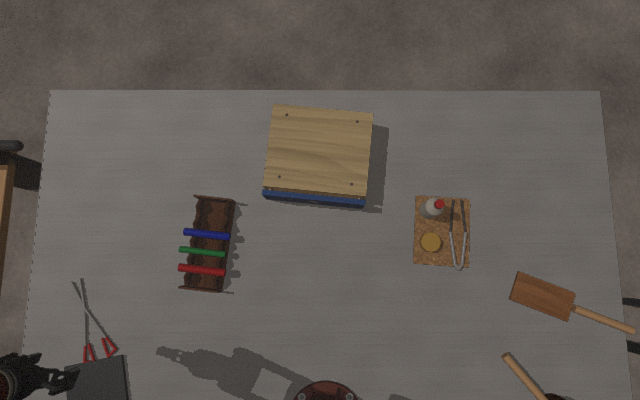

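The scene view shows the cabinet with its blue front facing the robot (top image 263–366, ~198). The cradle holds blue (206,233), green (201,251) and red (201,269) rods and one free notch at the far end. There is no amber rod. The cork pad is at (442,232).

```bash
cat > h.py <<'E'
import numpy as np,cv2,pickle
from scipy.spatial.transform import Rotation as Ro
def cloud(c,T=None):
    "world points HxWx3; T = world_from_camera for the wrist"
    z=c['range_z'];v,u=np.mgrid[:z.shape[0],:z.shape[1]]
    P=np.dstack([(u-c['cx'])/c['fx']*z,(v-c['cy'])/c['fy']*z,z])
    if T is None: W=(P-c['t'])@c['R']
    else: W=P@T[:3,:3].T+T[:3,3]
    W[z==0]=np.nan
    return W
def masks(c):
    h,s,v=[x.astype(int) for x in cv2.split(cv2.cvtColor(c['image'],cv2.COLOR_RGB2HSV))]
    return dict(red=((h<6)|(h>174))&(s>170)&(v>60),green=(h>50)&(h<80)&(s>120)&(v>40),
      blue=(h>100)&(h<130)&(s>120)&(v>40))
def rect(p,box=False):
    (c,(w,h),a)=cv2.minAreaRect((p[:,:2]*1000).astype(np.float32))
    if w<h:w,h,a=h,w,a+90
    return np.round(np.array(c)/1000,4),round(w,1),round(h,1),round((a+90)%180-90,2)
E
python3 - <<'E'
from h import *
for n in('scene','top'):
    c=pickle.load(open(n+'0.pkl','rb'));W=cloud(c);m=masks(c)
    near=(W[...,0]>.25)&(W[...,0]<1.1)&(np.abs(W[...,1])<.5)
    print(n, 'bench z',np.nanmedian(W[near&(W[...,2]<.02)][:,2]))
    for k in m:
        cr=m[k]&near&(W[...,1]>.18)
        p=W[cr&(W[...,2]>.03)]
        if len(p)>20: print(k,len(p),rect(p),'z',np.percentile(p[:,2],[5,50,95]).round(4))
    p=W[m['blue']&near&(W[...,1]<.18)&(W[...,2]>.078)]; print('front top',len(p),rect(p),np.median(p[:,2]))
    cab=near&~m['blue']&(W[...,2]>.08)&(W[...,2]<.1)&(W[...,1]<.2)&(W[...,1]>-.2)
    lab=cv2.connectedComponents(cab.astype(np.uint8))[1];b=np.bincount(lab[lab>0]).argmax()
    p=W[lab==b];print('cab',len(p),rect(p),np.median(p[:,2]))
    h=W[...,2];d=near&(h>.035)&(h<.06)&(W[...,1]>.2)
    p=W[d];print('cradle all',rect(p))
E
```

```text
scene bench z 0.0004873381961832943
red 617 (array([0.4081, 0.3424]), 130.5, 21.6, 83.88) z [0.038  0.0482 0.0526]
green 497 (array([0.4594, 0.3452]), 128.9, 17.4, 83.82) z [0.0361 0.044  0.0478]
blue 664 (array([0.5082, 0.3341]), 129.8, 19.5, 83.47) z [0.0382 0.0485 0.0524]
front top 561 (array([0.6063, 0.0344]), 283.4, 15.1, 84.52) 0.08640442242036397
cab 12243 (array([0.7397, 0.0192]), 289.9, 241.4, 84.43) 0.08859661954596824
cradle all (array([0.4811, 0.3391]), 265.9, 136.7, -4.99)
top bench z 0.0007371459185633903
red 267 (array([0.4063, 0.3409]), 125.5, 19.8, 84.2) z [0.046  0.0502 0.054 ]
green 220 (array([0.4568, 0.3451]), 127.4, 15.9, 84.4) z [0.0417 0.0458 0.0493]
blue 327 (array([0.5063, 0.3344]), 129.9, 20.9, 83.23) z [0.045  0.0498 0.0538]
front top 253 (array([0.6036, 0.0328]), 279.4, 13.6, 83.83) 0.0865614040180641
cab 8557 (array([0.7407, 0.0197]), 286.1, 242.1, 84.21) 0.08847536625623752
cradle all (array([0.4814, 0.339 ]), 262.8, 137.1, -5.65)
```

```bash
cat >> h.py <<'E'
from station import r
YAW=np.radians(-5.7)               # drawer x axis (into the cabinet)
D=np.array([np.cos(YAW),np.sin(YAW),0]); Y=np.array([-D[1],D[0],0])
FRONT=np.array([.5968,.0338,.045]) # outer face middle, latched
def ori(a,roll=0):
    "tool down, closing line at angle a (rad); roll about tool x raises the +y finger"
    y=np.array([np.cos(a),np.sin(a),0]);z=np.array([0,0,-1.]);x=np.cross(y,z)
    M=Ro.from_matrix(np.c_[x,y,z])
    return (Ro.from_rotvec(x*roll)*M).as_rotvec()
def st(*k):
    o=r.get_obs();print(f"t={o['time']:.1f} tcp",o['tool_pos'].round(4),'F',o['wrist_force'].round(1),'gap',round(o['finger_gap'],3),'ff',round(o['finger_force'],1),*k);return o
def snap(name,f,box=None,k=1):
    c=r.read_camera(name);pickle.dump(c,open(f+'.pkl','wb'));im=c['image'][:,:,::-1]
    if box:im=im[box[1]:box[3],box[0]:box[2]]
    cv2.imwrite(f'pics/{f}.png',cv2.resize(im,None,fx=k,fy=k,interpolation=cv2.INTER_CUBIC));return c
E
python3 - <<'E'
from h import *
# roll sign check
M=Ro.from_rotvec(ori(0,.3)).as_matrix();print('y axis z comp',M[2,1])
o=ori(YAW+np.pi/2)
r.close(40)
p=FRONT-.07*D; p[2]=.042
r.move_ptp(p+[0,0,.12],o); r.move_straight(p,velocity=.25); st()
hit=r.move_straight(p+.077*D,velocity=.03,force_limit=22); a=st(hit)
print('adv past face',(a['tool_pos']-FRONT)@D)
r.move_straight(p+.01*D,velocity=.15); r.sleep(.5)
r.move_straight(p+[0,0,.12],velocity=.3);st()
c=snap('top','top1');W=cloud(c);m=masks(c)['blue']&(W[...,2]>.078)&(W[...,1]<.19)
print(rect(W[m]))
E
```

```text
y axis z comp -0.29552020666133955
t=3.8 tcp [0.5278 0.0411 0.0426] F [ 0.2  0.2 -0.1] gap -0.006 ff 0.0
t=6.0 tcp [0.5869 0.0349 0.0373] F [-4.5  0.8  2.9] gap 0.003 ff 0.0 True
adv past face -0.009998528265897524
t=7.5 tcp [0.5279 0.0407 0.1634] F [-0.4  0.6 -0.7] gap 0.003 ff 0.0
(array([0.5594, 0.0385]), 278.0, 12.3, 84.27)
```

```bash
sed -i 's/x\*roll)/-x*roll)/' h.py
python3 - <<'E'
from h import *
o=ori(YAW+np.pi/2)
p=FRONT-.002*D; p[2]=.17
r.move_ptp(p,o); p[2]=.068
print(r.move_straight(p,velocity=.12,force_limit=8))
print(r.move_straight(p-.118*D,velocity=.08,force_limit=15));st()
print(r.move_straight(p-.145*D,velocity=.03,force_limit=9));a=st()
r.move_straight(a['tool_pos']+.005*D,velocity=.1)
q=r.get_obs()['tool_pos'];q[2]=.30
r.move_straight(q,velocity=.3)
c=snap('top','top2',(160,80,400,320),2.5);W=cloud(c);m=masks(c)['blue']&(W[...,2]>.078)&(W[...,1]<.19)
print(rect(W[m]))
# wrist look at the drawer
q=FRONT+(-.16+.016+.09-.05)*D;q[2]=.42
r.move_ptp(q,o);a=st();c=snap('wrist','w2');pickle.dump((c,a),open('w2.pkl','wb'));print(c['tool_from_camera'].round(3))
E
```

```text
False
False
t=10.6 tcp [0.4772 0.0457 0.0677] F [0.3 0.4 0.5] gap -0.004 ff 0.0
True
t=11.1 tcp [0.4643 0.047  0.0684] F [ 2.  -0.6  1.2] gap 0.001 ff 0.6
(array([ 0.4346, -0.0568]), 62.6, 12.0, 84.77)
t=12.9 tcp [0.4932 0.0441 0.4188] F [-0.7 -0.8 -0.9] gap 0.0 ff 0.0
[[-0.001 -0.955 -0.298  0.077]
 [ 1.    -0.001 -0.001  0.001]
 [ 0.001 -0.298  0.955 -0.143]
 [ 0.     0.     0.     1.   ]]
```

View pics/top2.png

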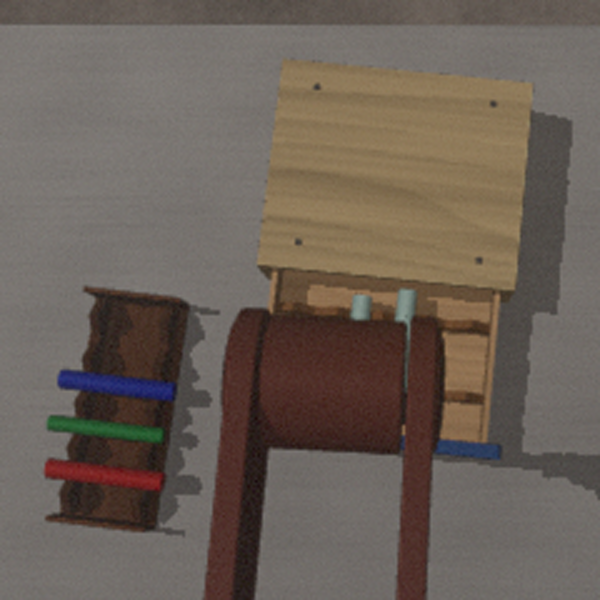

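View pics/w2.png

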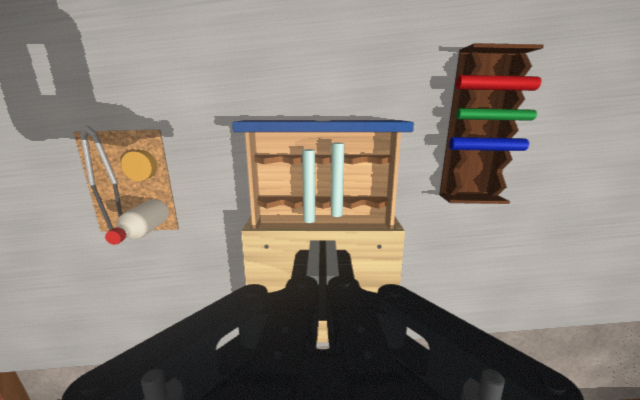

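Both clear rods lie in the drawer's middle notches (wrist view, x≈309 and 338, rows 145–220) and the drawer is out. Fully open fingers would touch neighbouring rods, so I roll the tool towards a free neighbouring notch. A seven-move order keeps one free at every pick and place.

```bash
cat >> h.py <<'E'
def wcloud(c,o):
    T=np.eye(4);T[:3,:3]=Ro.from_rotvec(o['tool_rot']).as_matrix();T[:3,3]=o['tool_pos']
    return cloud(c,T@c['tool_from_camera'])
def aqua(c):
    h,s,v=[x.astype(int) for x in cv2.split(cv2.cvtColor(c['image'],cv2.COLOR_RGB2HSV))]
    return (h>70)&(h<105)&(s>18)&(s<110)&(v>110)
def comps(W,m,n=40):
    k,lab=cv2.connectedComponents(m.astype(np.uint8))
    for i in range(1,k):
        p=W[lab==i]
        if len(p)>n: print('  ',len(p),rect(p),'top z',np.percentile(p[:,2],90).round(4))
E
python3 - <<'E'
from h import *
c,o=pickle.load(open('w2.pkl','rb'));W=wcloud(c,o)
comps(W,aqua(c)&(W[...,2]>.04)&(W[...,2]<.1))
for k,m in masks(c).items(): print(k);comps(W,m&(W[...,2]>.03)&(W[...,2]<.1))
t=pickle.load(open('top2.pkl','rb'));Wt=cloud(t);print('top');comps(Wt,aqua(t)&(Wt[...,2]>.04)&(Wt[...,2]<.1),10)
m=masks(c)['blue']&(W[...,2]>.08);print(rect(W[m]))
f=FRONT-.16*D;print('pred front',f+.008*D,'pred in',f+(.016+.09)*D)
for n in range(4):print(n+1,(f+.106*D+Y*(-.075+.05*n)).round(4))
# side walls of the drawer: points with z .06-.07 in drawer coords
Q=(W-(f+.106*D));qy=Q@Y;qx=Q@D
s=(np.abs(W[...,2]-.067)<.005)&(np.abs(qx)<.07)&(np.abs(qy)>.1)&(np.abs(qy)<.16)
for sg in(1,-1):print('wall',np.percentile(qy[s&(qy*sg>0)],[5,50,95]).round(4),s.sum())
s=(np.abs(W[...,2]-.0655)<.004)&~aqua(c)&(np.abs(qy)<.11)&(np.abs(qx)<.06);print(np.histogram(qx[s],bins=np.arange(-.06,.061,.01)))
E
```

```text
770 (array([0.5394, 0.0655]), 128.9, 19.8, -5.88) top z 0.0676
   728 (array([0.5457, 0.015 ]), 129.0, 19.1, -6.2) top z 0.0677
red
   1160 (array([0.4053, 0.3428]), 128.8, 21.9, 83.4) top z 0.0515
green
   820 (array([0.4559, 0.3448]), 128.7, 17.7, 83.04) top z 0.0467
blue
   1672 (array([0.4438, 0.0497]), 282.2, 14.8, 84.19) top z 0.0876
   973 (array([0.5051, 0.3343]), 129.6, 21.9, 82.91) top z 0.0513
top
   71 (array([0.5882, 0.0117]), 45.2, 15.7, -6.83) top z 0.0684
   45 (array([0.5929, 0.0612]), 23.0, 14.4, -1.01) top z 0.0692
(array([0.4442, 0.0497]), 282.2, 13.9, 84.19)
pred front [0.44555155 0.0488966  0.045     ] pred in [0.543067   0.03916327 0.045     ]
1 [ 0.5356 -0.0355  0.045 ]
2 [0.5406 0.0143 0.045 ]
3 [0.5455 0.064  0.045 ]
4 [0.5505 0.1138 0.045 ]
wall [0.1029 0.125  0.1287] 711
wall [-0.1264 -0.123  -0.1204] 711
(array([ 19, 106,  64,   1,  10,  13,  10,   9,   1,  88,  58,  12]), array([-6.00000000e-02, -5.00000000e-02, -4.00000000e-02, -3.00000000e-02,
       -2.00000000e-02, -1.00000000e-02,  1.38777878e-17,  1.00000000e-02,
        2.00000000e-02,  3.00000000e-02,  4.00000000e-02,  5.00000000e-02,
        6.00000000e-02]))
```

```bash
cat >> h.py <<'E'
DIN=FRONT+(-.16+.106)*D+.001*Y
U=np.array([.1011,.9949,0]);V=np.array([.9949,-.1011,0])
B=np.radians(20);T=.008
RAD=dict(red=.011,blue=.011,green=.009,clear=.011)
def axis(slot,rod):
    i=int(slot[1]);off=-.075+.05*(i-1)
    if slot[0]=='D':p=DIN+off*Y;z=.022
    else:p=U*.3859+V*(.445+off);z=0
    return np.array([p[0],p[1],z+(.034 if slot[0]=='D' else .040)-(.003 if RAD[rod]<.01 else 0)])
def grip(p,slot,free):
    "tool pose holding a rod whose axis is at p; free=+1/-1: side of the free notch (finger lowered there)"
    a=YAW+np.pi/2 if slot[0]=='D' else np.arctan2(V[1],V[0])
    o=ori(a,-free*B);z=Ro.from_rotvec(o).as_matrix()[:,2]
    return p+T*z,o,z
def pick(slot,rod,free,dx=0,at=None):
    p=axis(slot,rod) if at is None else np.array(at)
    p=p+dx*(D if slot[0]=='D' else U)
    q,o,z=grip(p,slot,free)
    r.move_ptp(q-.09*z,o)
    if r.move_straight(q,velocity=.15,force_limit=8): st('CONTACT on approach')
    r.close(60);st('closed')
    q=q.copy();q[2]+=.10-(.02 if slot[0]=='D' else 0);r.move_straight(q,velocity=.2)
    g=st('lifted')['finger_gap'];return g>.12
def place(slot,rod,free):
    p=axis(slot,rod);q,o,z=grip(p,slot,free);up=np.array([0,0,1])
    r.move_ptp(q+.085*up,o)
    if r.get_obs()['finger_gap']<.12:st('LOST');return False
    r.move_straight(q+.010*up,velocity=.17)
    h=r.move_straight(q-.004*up,velocity=.03,force_limit=4);a=st('down',h,'above nominal',round(r.get_obs()['tool_pos'][2]-q[2],4))
    r.ungrasp();q=a['tool_pos'];r.move_straight(q-.09*z,velocity=.25);return True
def look(f,box=None,k=1):
    "wrist view over the drawer"
    q=FRONT+(-.104)*D;q[2]=.42
    r.move_ptp(q,ori(YAW+np.pi/2));o=r.get_obs();c=snap('wrist',f,box,k);W=wcloud(c,o);z=(W[...,2]>.03)&(W[...,2]<.1)
    print('clear');comps(W,aqua(c)&z)
    for n,m in masks(c).items(): print(n);comps(W,m&z)
E
python3 - <<'E'
from h import *
for s in ['D1','D2','D3','D4','C1','C2','C3','C4']:
    for f in(1,-1):
        q,o,z=grip(axis(s,'red'),s,f);u=np.array([0,0,.1])
        print(s,f,[None if (j:=r.inverse_kinematics(x,o)) is None else j.round(2)[[0,3,4,5]] for x in(q,q-.09*z,q+u)])
E
```

```text
D1 1 [array([-0.01, -0.42,  0.99, -1.23]), array([ 0.05, -0.38,  1.15, -1.25]), array([-0.01, -0.38,  1.16, -1.31])]
D1 -1 [array([-0.38,  0.39,  1.04, -2.08]), array([-0.44,  0.35,  1.21, -2.06]), array([-0.38,  0.36,  1.22, -2.  ])]
D2 1 [array([ 0.08, -0.41,  1.02, -1.16]), array([ 0.14, -0.37,  1.19, -1.18]), array([ 0.08, -0.37,  1.19, -1.24])]
D2 -1 [array([-0.29,  0.41,  1.01, -2.  ]), array([-0.35,  0.37,  1.18, -1.98]), array([-0.29,  0.37,  1.19, -1.92])]
D3 1 [array([ 0.17, -0.39,  1.06, -1.09]), array([ 0.22, -0.35,  1.22, -1.11]), array([ 0.17, -0.36,  1.23, -1.16])]
D3 -1 [array([-0.2 ,  0.42,  0.98, -1.92]), array([-0.26,  0.38,  1.15, -1.9 ]), array([-0.2 ,  0.38,  1.16, -1.83])]
D4 1 [array([ 0.25, -0.37,  1.1 , -1.03]), array([ 0.3 , -0.34,  1.26, -1.04]), array([ 0.25, -0.34,  1.26, -1.09])]
D4 -1 [array([-0.1 ,  0.43,  0.95, -1.84]), array([-0.16,  0.39,  1.12, -1.81]), array([-0.1 ,  0.39,  1.13, -1.75])]
C1 1 [array([0.47, 0.2 , 1.23, 0.48]), array([0.44, 0.18, 1.39, 0.48]), array([0.47, 0.19, 1.4 , 0.51])]
C1 -1 [array([ 0.71, -0.43,  0.63,  1.14]), array([ 0.76, -0.36,  0.82,  1.09]), array([ 0.71, -0.34,  0.84,  1.02])]
C2 1 [array([0.43, 0.18, 1.27, 0.45]), array([0.4 , 0.17, 1.42, 0.46]), array([0.43, 0.18, 1.43, 0.48])]
C2 -1 [array([ 0.64, -0.41,  0.63,  1.04]), array([ 0.68, -0.34,  0.8 ,  1.  ]), array([ 0.64, -0.32,  0.82,  0.93])]
C3 1 [array([0.39, 0.17, 1.31, 0.42]), array([0.37, 0.16, 1.46, 0.43]), array([0.39, 0.16, 1.46, 0.45])]
C3 -1 [array([ 0.58, -0.37,  0.63,  0.96]), array([ 0.61, -0.32,  0.78,  0.92]), array([ 0.58, -0.3 ,  0.81,  0.86])]
C4 1 [array([0.36, 0.16, 1.36, 0.4 ]), array([0.34, 0.15, 1.51, 0.41]), array([0.36, 0.15, 1.5 , 0.43])]
C4 -1 [array([ 0.52, -0.34,  0.63,  0.87]), array([ 0.55, -0.3 ,  0.78,  0.84]), array([ 0.52, -0.28,  0.81,  0.79])]
```

Run:
```python
from h import *
r.ungrasp()
print(pick('D3','clear',1,dx=-.006))
print(place('D4','clear',-1))
look('w3',(160,20,580,270),1.9);st()
```

```text
t=16.2 tcp [0.5398 0.0626 0.0493] F [-2.  -0.6  4.5] gap 0.232 ff 58.8 closed
t=16.8 tcp [0.5388 0.0632 0.1277] F [ 0.3  0.6 -2.3] gap 0.23 ff 58.7 lifted
True
t=18.5 tcp [0.5528 0.1172 0.0499] F [ 0.2 -1.1  4. ] gap 0.227 ff 59.2 down True above nominal 0.0015
True
clear
   749 (array([0.5517, 0.1144]), 128.9, 19.9, -5.66) top z 0.0675
   748 (array([0.5462, 0.0149]), 127.9, 19.7, -6.16) top z 0.0676
red
   1162 (array([0.4054, 0.3431]), 129.4, 21.9, 83.45) top z 0.0513
green
   828 (array([0.4558, 0.3447]), 129.0, 17.5, 83.03) top z 0.0467
blue
   1685 (array([0.4444, 0.05  ]), 281.6, 14.1, 84.32) top z 0.0876
   980 (array([0.5051, 0.3342]), 129.3, 21.8, 82.99) top z 0.0513
t=20.9 tcp [0.4927 0.0442 0.4166] F [ 0.1  0.3 -0.4] gap 1.002 ff 0.0
```

View pics/w3.png

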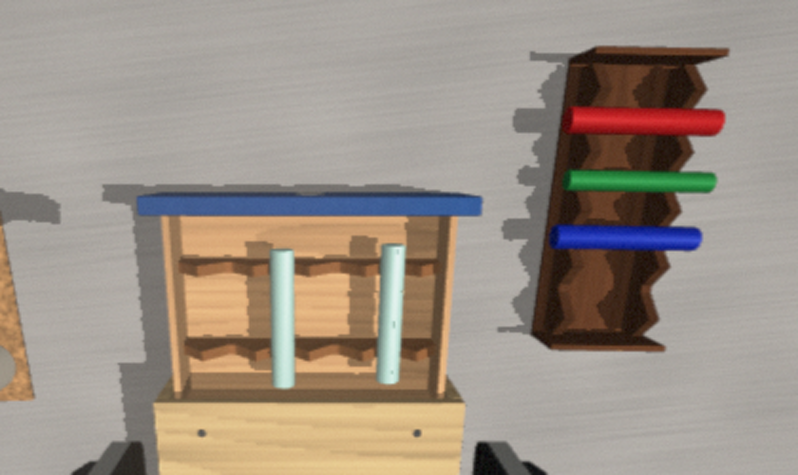

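The first clear rod is seated in notch 4 (crop x≈392), the other still in notch 2 (x≈283), nothing else disturbed. Next two moves.

Run:
```python
from h import *
ok=pick('D2','clear',-1,dx=.005) and place('D3','clear',-1)
look('w4a')
if ok and pick('C3','blue',1,dx=-.002) and place('D1','blue',1): look('w4');st()
```

```text
t=23.4 tcp [0.5463 0.0168 0.0489] F [-1.3 -3.4  4.2] gap 0.229 ff 58.8 closed
t=23.9 tcp [0.5453 0.0178 0.1278] F [-0.8 -0.1 -0.9] gap 0.23 ff 58.7 lifted
t=25.2 tcp [0.5477 0.0673 0.0493] F [ 0.3 -0.7  4.4] gap 0.227 ff 59.2 down True above nominal 0.0008
clear
   744 (array([0.5524, 0.1142]), 128.9, 20.2, -5.56) top z 0.0674
   777 (array([0.548 , 0.0646]), 128.3, 19.8, -5.85) top z 0.0675
red
   1162 (array([0.4052, 0.3428]), 128.8, 22.2, 83.46) top z 0.0514
green
   825 (array([0.4562, 0.3448]), 128.9, 18.2, 83.19) top z 0.0466
blue
   1679 (array([0.4452, 0.0497]), 282.1, 15.1, 84.19) top z 0.0876
   982 (array([0.5051, 0.334 ]), 129.4, 22.0, 83.18) top z 0.0513
t=30.6 tcp [0.5035 0.335  0.0334] F [-1.7  0.3  5.8] gap 0.231 ff 58.7 closed
t=31.3 tcp [0.5032 0.3343 0.1313] F [-0.4  0.5 -1.5] gap 0.234 ff 58.7 lifted
t=33.8 tcp [ 0.5369 -0.0376  0.0493] F [ 0.3 -0.2  4.3] gap 0.23 ff 59.1 down True above nominal 0.0008
clear
   726 (array([0.5524, 0.114 ]), 128.8, 19.5, -5.72) top z 0.0674
   771 (array([0.5479, 0.0651]), 128.0, 18.9, -5.23) top z 0.0676
red
   1167 (array([0.4058, 0.3428]), 129.3, 23.7, 81.29) top z 0.0514
green
   820 (array([0.4558, 0.3446]), 129.5, 17.3, 82.91) top z 0.0467
blue
   1659 (array([0.445 , 0.0497]), 282.5, 15.1, 84.07) top z 0.0876
   797 (array([ 0.5353, -0.0335]), 128.3, 20.0, -5.96) top z 0.0677
t=36.2 tcp [0.4927 0.044  0.4166] F [ 0.1  0.1 -0.1] gap 0.998 ff 0.0
```

Run:
```python
from h import *
ok=pick('D3','clear',-1,dx=.002) and place('C4','clear',-1)
look('w5a')
if ok and pick('C2','green',1,dx=.0035) and place('D2','green',1): look('w5',(160,20,580,270),1.9);st()
```

```text
t=38.7 tcp [0.5483 0.0669 0.0489] F [-1.5 -3.7  2.5] gap 0.228 ff 58.8 closed
t=39.2 tcp [0.5473 0.0678 0.1278] F [-0.2  0.  -1.5] gap 0.231 ff 58.7 lifted
t=42.5 tcp [0.5604 0.332  0.0349] F [-1.3  0.6  4.4] gap 0.229 ff 59.3 down True above nominal 0.0024
clear
   726 (array([0.5527, 0.1144]), 128.8, 19.8, -5.79) top z 0.0676
   855 (array([0.5539, 0.3236]), 130.9, 21.1, 82.97) top z 0.0513
red
   1158 (array([0.4053, 0.3431]), 129.5, 22.1, 83.45) top z 0.0514
green
   824 (array([0.4552, 0.3448]), 128.7, 18.3, 84.26) top z 0.0466
blue
   1683 (array([0.4454, 0.05  ]), 282.2, 14.8, 84.23) top z 0.0876
   788 (array([ 0.536 , -0.0338]), 129.1, 19.8, -5.87) top z 0.0677
t=48.8 tcp [0.4542 0.3455 0.0303] F [-1.6  0.4  4.6] gap 0.181 ff 58.5 closed
t=49.5 tcp [0.4541 0.3448 0.1284] F [-0.5 -0.  -1.4] gap 0.181 ff 58.5 lifted
t=52.0 tcp [0.5417 0.0121 0.0461] F [ 1.3 -0.8  2.6] gap 0.185 ff 58.9 down True above nominal 0.0007
clear
   733 (array([0.5525, 0.1139]), 128.8, 19.8, -5.46) top z 0.0675
   857 (array([0.554 , 0.3234]), 129.9, 21.2, 83.03) top z 0.0512
red
   1161 (array([0.4054, 0.3428]), 128.6, 22.0, 83.32) top z 0.0514
green
   573 (array([0.5402, 0.0155]), 128.2, 15.4, -6.23) top z 0.063
blue
   1687 (array([0.4454, 0.0498]), 282.5, 14.9, 84.24) top z 0.0876
   790 (array([ 0.5358, -0.0339]), 128.9, 20.2, -5.56) top z 0.0677
t=54.3 tcp [0.4927 0.0443 0.4166] F [ 0.2  0.6 -0.7] gap 1.0 ff 0.0
```

View pics/w5.png

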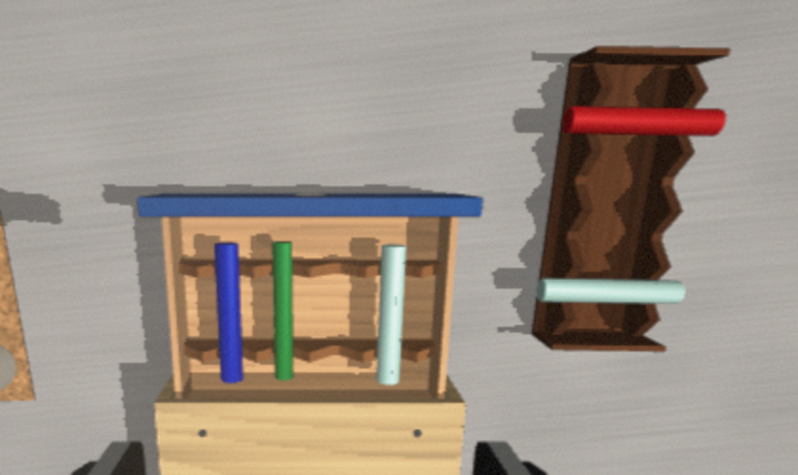

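Blue and green are in drawer notches 1 and 2, one clear rod in the cradle's far notch, one clear rod still in drawer notch 4 and red still to go.

Run:
```python
from h import *
ok=pick('D4','clear',-1,dx=.003) and place('C3','clear',-1)
look('w6a')
if ok and pick('C1','red',1,dx=-.0045) and place('D3','red',1): look('w6',(160,20,580,270),1.9);st()
```

```text
t=56.8 tcp [0.5543 0.1165 0.049 ] F [-1.6 -3.8  4.5] gap 0.231 ff 58.7 closed
t=57.4 tcp [0.5532 0.1174 0.1277] F [-0.5 -0.3 -0.9] gap 0.23 ff 58.7 lifted
t=60.6 tcp [0.5106 0.3371 0.0348] F [-1.8  0.1  5.8] gap 0.232 ff 59.3 down True above nominal 0.0023
clear
   883 (array([0.5051, 0.3371]), 129.3, 21.1, 83.29) top z 0.0512
   853 (array([0.5538, 0.3239]), 130.2, 20.9, 83.01) top z 0.0514
red
   1159 (array([0.4054, 0.3427]), 128.7, 22.0, 83.36) top z 0.0514
green
   569 (array([0.5404, 0.0161]), 128.1, 15.4, -5.86) top z 0.063
blue
   1686 (array([0.4457, 0.0498]), 282.2, 14.7, 84.32) top z 0.0876
   790 (array([ 0.5357, -0.0337]), 128.2, 20.1, -5.58) top z 0.0677
t=67.0 tcp [0.4037 0.3427 0.0334] F [-1.6 -0.1  6.4] gap 0.229 ff 58.6 closed
t=67.7 tcp [0.4034 0.3418 0.1314] F [-0.4  0.8 -1.2] gap 0.234 ff 58.7 lifted
t=70.1 tcp [0.5467 0.0619 0.0493] F [ 0.7 -1.6  3.2] gap 0.231 ff 59.0 down True above nominal 0.0008
clear
   881 (array([0.5052, 0.3375]), 130.6, 21.0, 83.26) top z 0.0513
   856 (array([0.5538, 0.3239]), 130.5, 21.3, 82.68) top z 0.0514
red
   815 (array([0.5447, 0.0647]), 130.0, 20.4, -5.75) top z 0.0676
green
   576 (array([0.5403, 0.016 ]), 128.1, 15.3, -5.87) top z 0.063
blue
   1686 (array([0.4457, 0.0498]), 282.0, 14.7, 84.28) top z 0.0876
   793 (array([ 0.536 , -0.0339]), 129.0, 20.1, -6.16) top z 0.0678
t=72.5 tcp [0.4927 0.0444 0.4167] F [ 0.1 -0.1  0.1] gap 0.999 ff 0.0
```

View pics/w6.png

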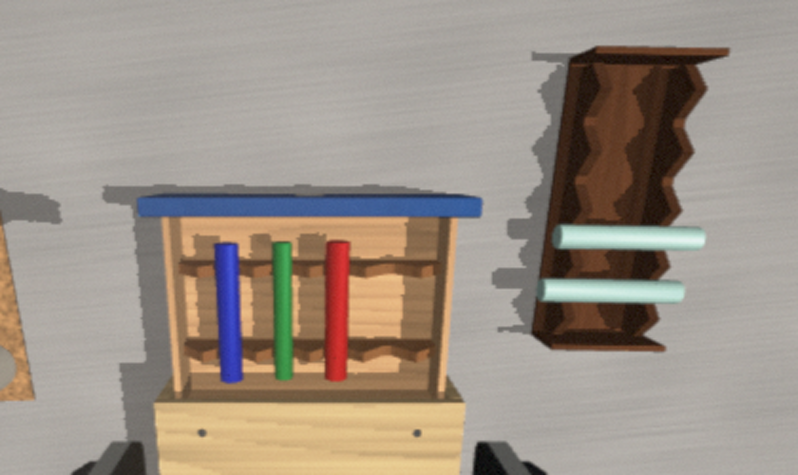

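All three coloured rods are seated in the drawer and both clear ones in the cradle. Now I close the drawer.

Run:
```python
from h import *
o=ori(YAW+np.pi/2)
r.close(40)
p=FRONT-.155*D; p[2]=.044; s=p-.045*D
r.move_ptp(s+[0,0,.12],o); r.move_straight(s,velocity=.25)
print(r.move_straight(p-.011*D,velocity=.03,force_limit=8))
print(r.move_straight(FRONT*[1,1,0]+[0,0,.044]-.025*D,velocity=.05,force_limit=10));st()
q=FRONT+.008*D;q[2]=.044
print(r.move_straight(q,velocity=.03,force_limit=22));a=st()
print('adv',(a['tool_pos']-FRONT)@D)
r.move_straight(a['tool_pos']-.03*D,velocity=.06)
b=r.get_obs()['tool_pos']-.06*D
r.move_straight(b,velocity=.15);b[2]=.25;r.move_straight(b,velocity=.3)
r.move_joints([1.125,.217,1.613,0,1.311,-.112]);r.sleep(1);st()
for n in('top','scene'):
    c=snap(n,n+'9');W=cloud(c);m=masks(c)['blue']&(W[...,2]>.078)&(W[...,1]<.19);print(rect(W[m]))
    comps(W,aqua(c)&(W[...,2]>.03)&(W[...,2]<.1)&(W[...,1]>.2))
```

```text
False
False
t=79.2 tcp [0.5685 0.0367 0.0429] F [-8.8  1.   3. ] gap 0.001 ff 0.0
True
t=80.1 tcp [0.587  0.035  0.0386] F [-3.4 -0.9  2.5] gap -0.002 ff 0.0
adv -0.009923765839580304
t=85.4 tcp [0.2047 0.5908 0.2314] F [-0.4 -0.7  0.5] gap -0.006 ff 0.0
(array([0.6036, 0.0328]), 279.0, 12.6, 84.37)
   246 (array([0.5552, 0.3234]), 126.1, 15.7, 82.88) top z 0.0536
   251 (array([0.5061, 0.3375]), 127.7, 15.7, 82.9) top z 0.0536
(array([0.6061, 0.0334]), 284.2, 14.8, 84.17)
   577 (array([0.5094, 0.3367]), 129.6, 18.7, 84.18) top z 0.0519
   585 (array([0.5578, 0.3226]), 129.0, 19.2, 84.37) top z 0.052
```

View pics/scene9.png

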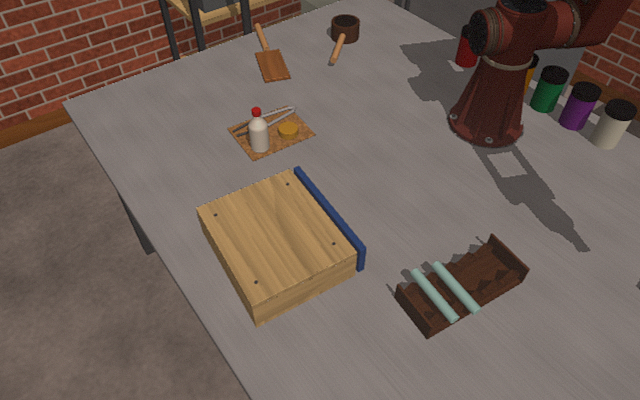

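The drawer front is back at its starting place (centre 0.6036, 0.0328, as before), both clear rods lie in the cradle at about (434,295) and (455,287), and the pad is untouched.

```bash
python3 -c "
from station import r
print(r.hand_in())"
```

```text
the job is handed in; nothing more can be done
None
```

I handed the job in at about 85 s of the 210 s allowed: the blue, green and red rods are in drawer notches 1–3, both clear rods are in the cradle, and the drawer is latched shut with the cork pad untouched. The rods inside were last seen seated just before I closed the drawer, since they can't be seen once it is shut.

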